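# Roll a pillar into the V-blocks and home to the stop

### The job

Roll the aluminium pillar that lies on the raised platform along by its side until it drops into the pair of V-blocks at the platform's edge, then push it by its end along the V until it is fully home against the stop. Work with the fingertips or the outside of the fingers: let the pillar really roll on its way rather than drag it, never lift it or carry it across, and leave the other things where they are.

Things in the scene. Friction and masses are not known exactly. Their poses are not given: they have to be found in the camera images.
- pillar_center (a point): Centre of the loose pillar: a bare-aluminium round bar, 40 mm in diameter, 160 mm long, 0.43 to 0.68 kg, slippery (friction about 0.3), lying on its side on the platform, at first 70 to 135 mm short of the V and up to 0.25 rad out of square with it. The frame's y axis runs along the bar towards the stop; x and z turn as it rolls. Let go on the flat, it soon stops rolling.
- fixture: The fixed fixture on the bench. Origin on the bench under the middle of the V; y runs along the V towards the stop, x across it from the platform to the V-blocks, z up. Black sub-plate 12 mm thick under it all (x -215 to +50, y -155 to +170 mm). On the -y side of the V-blocks nothing but this sub-plate and the platform stands near the bar's end.
- platform_edge (a point): Middle of the platform's edge at the V-blocks, on its top face, 60 mm above the bench, 33 mm to the -x side of the seat. Axes as the fixture. The platform is a flat aluminium plate that reaches from here 170 mm to -x, 140 mm to -y and 160 mm to +y.
- seat (a point): Where the pillar's axis lies when it rests in the V, half-way along the pair of V-blocks, 68.3 mm above the bench; axes as the fixture. Steel blocks: each 64 mm wide in x, 45 mm long, at y -70 to -25 and +25 to +70 mm. Shoulders 12 mm wide, level with the platform; V of 90 degrees, 40 mm wide at the top. The pillar sinks 11.7 mm as it drops in; pushed on, it would climb out on the far side.
- stop_face (a point): Middle of the flat face of the stop's round button (16 mm in diameter), 85 mm to the +y side of the seat, at the height of the seated pillar's axis; the face looks to -y. Its bracket behind (44 mm wide, y +91 to +103 mm) is 82 mm high above the bench. When home, the pillar's +y end touches this face and its centre is 5 mm to the +y side of the seat.
- short_post: Bystander: steel post 25 mm in diameter, 60 mm high, standing upright on the platform towards its +y edge. Origin at the centre of its underside.
- mirror_mount: Bystander: small mirror mount on a foot (30 x 55 mm), 86 mm high, standing on the bench beyond the V-blocks. Origin at the centre of its underside.
- hex_driver: Bystander: driver with a handle, 170 mm long, about 30 mm high, lying on the bench on the +y side of the fixture. Origin underneath it, half-way along.
- fork: Bystander: steel clamping fork, 70 x 32 x 9 mm, lying on the bench on the -y side of the fixture. Origin at the centre of its underside.
Not all that is in view belongs to the job. Leave any blue or purple look-alike of the part that bears pillar_center alone.

How it is judged:
By the outcome, as a careful person would: the job done as asked, in the order asked, and still so for the second after the job is handed in, with the robot touching nothing.
It also fails if it takes over 42 s, if anything falls off the work surface, if the arm or the gripper's body presses on something with over 40 N, if the wrist force passes 120 N, or if a joint passes its speed limit or range.

### The arm

A 6-joint arm with a two-finger parallel gripper is mounted at the origin on the work surface. World frame = base frame: x ahead of the robot, y to its left, z up, the work surface at z = 0. Lengths are in m, angles in rad, forces in N, time in s.
With the tool pointing down it reaches from about 0.275 to 0.725 m from the base axis. Payload 5.6 kg.
Tool frame: the origin (TCP) lies at the very end of the fingers, on their centre line; the grasp point (between the pads) lies 19 mm behind it; x points along the fingers, y is the direction in which the jaws open and shut, and the axes are right-handed (so a half turn about x gives the same grasp; the last joint's range is limited). The gripper opens to 85 mm and grips with 20 to 120 N. Pads are 22 mm wide; open, the fingers measure 114 mm over their backs; the gripper's body (76 mm by 85 mm) begins 54 mm behind the grasp point. The pads swing forward as they close: fully open they stand 13 mm farther back than shut.
Start: joints at [1.515, 0.255, 0.108, 0, -1.424, -0.285], TCP at [0.184, 0.518, 0.231] pointing down, gripper open.
Joint ranges: [-2.95, 2.95], [-1.21, 1.97], [-1.09, 1.5], [-2.87, 1.71], [-2.94, -0.07], [-3.05, 3.05]. Speed limits (rad/s): [2.57, 2.57, 3.14, 3.14, 3.14, 3.14].

### API

Orientations are given as a unit quaternion [x, y, z, w].
In Python, from station import r gives the robot as it stands.
- The arm moves only by the tool step_arm, never from a script. Its argument "commands" is a list of rows, each a list of 7 numbers: the finger opening in mm, from 0 to 85.4, then the shift along the tool's x, y, z in units of 30 mm (1.0 is 30 mm), then the turn, a rotation vector about the tool's x, y, z in units of 6 degrees (1.0 is 6 degrees). In form: [[claw, tx, ty, tz, rx, ry, rz], ...]. A call has 1 to 12 rows; each row shifts and turns the commanded pose from where the row before left it, along the tool's axes as they then stand; what a row does not reach is not made up. A row lasts 1/10 s, in which the tool goes at most 50 mm and 8.59 degrees, less where a joint would pass 70% of its speed; a pose out of reach is approached as far as the arm can. A call is refused whole if a number of a shift passes 1 or a number of a turn 1, either way. A call with a gripper value outside its range is refused whole. The fingers move at their own pace and stop on an object; "force" is the grip in N (left out, the last holds). Time passes only in rows, so rows that do not move let the fingers close. It gives the time, the measured TCP pose, the force and the opening at its end, in the units of the state.
- r.get_obs(): the state, without advancing time (a new reading comes with each control period).
- r.snapshot(name): name is "side" or "top"; returns the picture (384x512x3 uint8, red, green, blue); there is no depth.
- r.camera_info(name): a dict with "fx", "fy", "cx", "cy" (pixels), "rvec" (rotation vector, rad) and "tvec" (3), from world to camera coordinates, as OpenCV has them. Camera axes: x right, y down, z forward; pixel columns grow to the right and rows downward; lengths in m; the calibration is good to about 2 mm. A picture is of the moment at which its call begins. camera_info takes no time and is no camera call.
- r.sign_off(): hands the job in, once; it reports no verdict.
The state is a dict: "time_s": time; "joint_positions": joint angles; "joint_velocities": joint speeds; "joint_torque": joint torques, N m; "ee_pos": TCP position; "tcp_rot": TCP orientation; "wrist_force": force on the tool from outside, world axes, zero at the start; "moment": the same for the moment, N m; "opening": opening from 0.0 (shut) to 1.0 (fully open).
Only numpy, scipy, OpenCV 4.12 (cv2) and the standard library are available. Lean on these libraries where they do the work, as an engineer would, in place of code of your own. Each camera call takes 0.05 s, during which the arm holds its last target. There are 200 camera calls.

## Working session

There is one attempt and no reset: what is moved stays moved. The work goes in short steps, Python scripts to look and compute and a tool call to move; the robot and the scene stay as the last step left them, time stands still between calls to the robot, and variables do not carry over. Pictures are saved under pics/ and viewed, about 8 in all and at most 12, crops included, and the job is handed in when it is done.

Besides the shell and the picture viewer there is one more tool, called as name([rows], argument=value, ...), one row to a line, values as JSON. step_arm: Moves the arm, as the interface text tells. Its arguments: {"type":"object","properties":{"commands":{"type":"array"},"force":{"type":"number"}},"required":["commands"]}

```bash
mkdir -p pics; ls; python3 - <<'E'
from station import r
import cv2
for n in("top","side"):
    cv2.imwrite(f"pics/{n}0.png",r.snapshot(n)[:,:,::-1]); print(n,r.camera_info(n))
o=r.get_obs();print(o)
E
```

```text
pics
top {'fx': 489.9220351501301, 'fy': 489.9220351501301, 'cx': 254.9629875244944, 'cy': 186.29748577780398, 'rvec': array([ 2.12660812, -2.15229189,  0.19636734]), 'tvec': array([0.02142785, 0.52893109, 1.22589964])}
side {'fx': 366.3959896390043, 'fy': 366.3959896390043, 'cx': 258.7303071329421, 'cy': 200.1055344176198, 'rvec': array([ 2.06035667, -0.44867965,  0.28073187]), 'tvec': array([-0.46802988,  0.18457469,  0.75977348])}
{'time_s': 0.1, 'joint_positions': array([ 1.51462630e+00,  2.55715153e-01,  1.07103061e-01, -4.27647072e-04,
       -1.42389929e+00, -2.84598732e-01]), 'joint_velocities': array([-0.00126844,  0.00016968,  0.00227906,  0.00171722, -0.0005363 ,
       -0.00026984]), 'joint_torque': array([-3.74989235e-03, -3.87602913e+01,  2.38473880e+01,  5.37796274e+00,
       -3.79143341e-03,  5.01750961e-06]), 'ee_pos': array([0.18361517, 0.51796454, 0.23045876]), 'tcp_rot': array([-0.69678412,  0.1205392 ,  0.69694306,  0.11930029]), 'wrist_force': array([ 0.29449094, -0.20661471,  1.02605389]), 'moment': array([-0.02847403,  0.0318728 , -0.05315832]), 'opening': 1.0003214915837682}
```

View pics/top0.png

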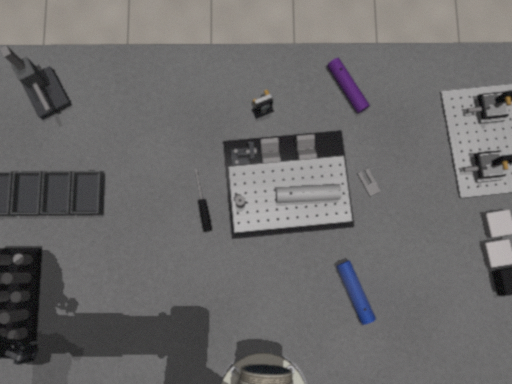

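View pics/side0.png

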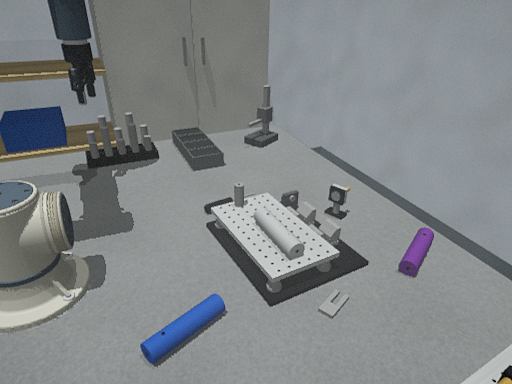

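The top view shows the platform at about (228-352, 155-232), with the bar at (275-342, 185-202). The V-blocks are at (270,150) and (306,147), the stop at (243,152) and the post at (240,202). The side view agrees with this layout.

```bash
cat > h.py <<'E'
import numpy as np, cv2
from station import r
def cam(n):
    c=r.camera_info(n); K=np.array([[c['fx'],0,c['cx']],[0,c['fy'],c['cy']],[0,0,1]]); return K,cv2.Rodrigues(c['rvec'])[0],c['tvec'],c['rvec']
def ray(n,uv,z):
    K,R,t,_=cam(n); C=-R.T@t; uv=np.atleast_2d(uv).astype(float)
    d=(np.linalg.inv(K)@np.c_[uv,np.ones(len(uv))].T).T@R
    return C+d*((z-C[2])/d[:,2])[:,None]
def proj(n,P):
    K,R,t,rv=cam(n); return cv2.projectPoints(np.atleast_2d(P).astype(float),rv,t,K,None)[0][:,0]
E
python3 - <<'E'
from h import *
im=cv2.imread("pics/top0.png"); x0,y0=215,120
c=cv2.resize(im[y0:y0+125,x0:x0+150],None,fx=5,fy=5,interpolation=cv2.INTER_CUBIC)
cv2.imwrite("pics/c0.png",c[:, :])
g=cv2.cvtColor(im,cv2.COLOR_BGR2GRAY)
# black sub-plate + platform hull
sub=g[120:245,215:365]
m=((sub<42)).astype(np.uint8)
m=cv2.morphologyEx(m,cv2.MORPH_CLOSE,np.ones((3,3)))
cs=max(cv2.findContours(m,0,2)[0],key=cv2.contourArea)
h=cv2.convexHull(cs); q=cv2.approxPolyDP(h,6,True)[:,0]+[215,120]
print(q,ray("top",q,.012)[:,:2])
m2=(sub>95).astype(np.uint8); m2=cv2.morphologyEx(m2,cv2.MORPH_CLOSE,np.ones((3,3)))
cs=max(cv2.findContours(m2,0,2)[0],key=cv2.contourArea)
h=cv2.convexHull(cs); q=cv2.approxPolyDP(h,4,True)[:,0]+[215,120]
print(q,ray("top",q,.06)[:,:2])
print(sub[70:80:2,50:140:6])
E
```

```text
[[340 132]
 [342 153]
 [319 155]
 [316 134]] [[ 0.68196513 -0.21859492]
 [ 0.62332991 -0.22152083]
 [ 0.61841883 -0.15914233]
 [ 0.67696461 -0.15303795]]
[[364 120]
 [364 244]
 [215 244]
 [215 120]] [[ 0.70030883 -0.27381615]
 [ 0.37613341 -0.2573773 ]
 [ 0.38079348  0.11748948]
 [ 0.70384742  0.11768767]]
[[123 167 122 142 144 148 151 153 154 158 158 154 156 161  91]
 [142 174 131 161 134 164 168 173 162 168 165 162 164 122  91]
 [172 170 141 170 147 169 169 166 168 165 163 161 157 130  91]
 [168 169 130 160 160 159 155 155 152 150 146 143 142 166 103]
 [166 173 118 145 143 141 139 136 132 128 125 122 116 171 115]]
```

View pics/c0.png

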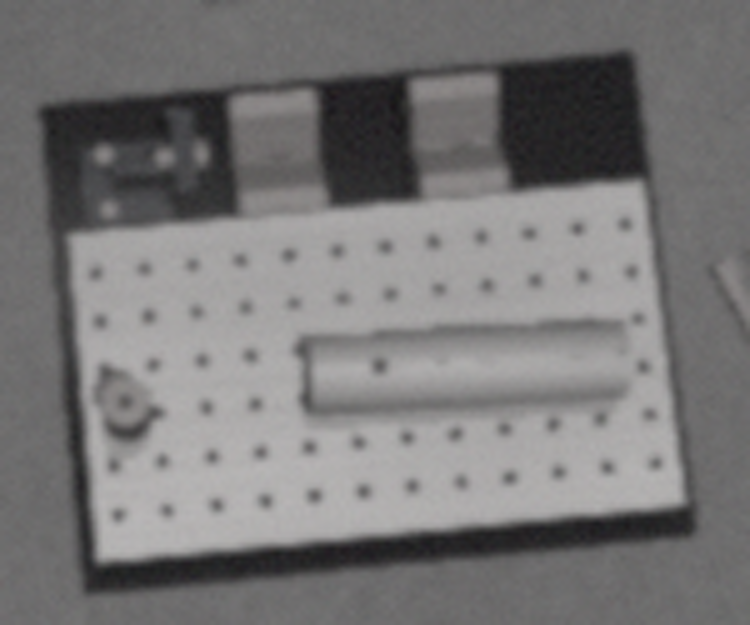

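The crop shows the platform corners at (68,232), (643,180), (689,507) and (97,562). The bar runs from about (307,375) to (628,358). The V-block tops are at x 228-318 and 410-505, and the post is at (125,400).

```bash
cat >> h.py <<'E'
def cr(p,x0=215,y0=120,s=5): return (np.array(p)+.5)/s-.5+[x0,y0]
# fixture pose from platform corners (order: edge+y, edge-y, back-y, back+y)
def fit(A,B):
    A=np.array(A,float);B=np.array(B,float);a=A-A.mean(0);b=B-B.mean(0)
    th=np.arctan2((a[:,0]*b[:,1]-a[:,1]*b[:,0]).sum(),(a*b).sum()); R=np.array([[np.cos(th),-np.sin(th)],[np.sin(th),np.cos(th)]])
    t=B.mean(0)-R@A.mean(0); return th,R,t,(A@R.T+t-B)*1e3
E
python3 - <<'E'
from h import *
P=ray("top",cr([[68,232],[643,180],[689,507],[97,562]]),.06)[:,:2]
S=ray("top",cr([[40,105],[630,53],[694,535],[88,592]]),.012)[:,:2]
Am=np.array([[-33,160],[-33,-140],[-203,-140],[-203,160]])/1e3
As=np.array([[50,170],[50,-155],[-215,-155],[-215,170]])/1e3
for A,B in((Am,P),(As,S),(np.r_[Am,As],np.r_[P,S])):
    th,R,t,e=fit(A,B); print(th,t,e.round(1).tolist())
bar=ray("top",cr([[307,375],[630,358],[310,338],[310,413],[625,320],[628,396]]),.08)[:,:2]
print("bar fixture coords",((bar-t)@R).round(4).tolist())
# ray for silhouettes is tangent: just use axis
vb=ray("top",cr([[228,93],[318,88],[237,214],[328,208],[410,78],[497,73],[420,197],[508,190]]),.06)[:,:2]
print("vblocks",((vb-t)@R).round(4).tolist())
po=ray("top",cr([[125,400]]),.12)[:,:2]; print("post",((po-t)@R).round(4))
# check side
f=lambda x,y,z: np.r_[R@[x,y]+t,z]
print("side proj edge corners",proj("side",[f(-.033,.16,.06),f(-.033,-.14,.06),f(-.203,-.14,.06),f(-.203,.16,.06)]).round(1).tolist())
E
```

```text
0.08279064559196579 [ 0.62593312 -0.07328321] [[-0.6, -0.2], [-0.3, -0.7], [0.7, 1.2], [0.1, -0.3]]
0.08451944933874687 [ 0.62549864 -0.07231971] [[0.0, 0.9], [1.4, -2.1], [0.0, -1.9], [-1.4, 3.1]]
0.08400703281155515 [ 0.62571582 -0.07275066] [[-1.0, 0.3], [-0.3, -0.2], [0.7, 1.5], [-0.3, -0.0], [0.3, 0.5], [1.5, -2.6], [0.1, -2.2], [-1.2, 2.8]]
bar fixture coords [[-0.1209, 0.046], [-0.1278, -0.1171], [-0.1023, 0.0426], [-0.1402, 0.0466], [-0.1082, -0.1171], [-0.1469, -0.1137]]
vblocks [[0.0338, 0.0702], [0.0321, 0.0231], [-0.0308, 0.0719], [-0.0321, 0.0247], [0.033, -0.0253], [0.0314, -0.0709], [-0.0308, -0.0234], [-0.0314, -0.0693]]
post [[-0.1306  0.1381]]
side proj edge corners [[266.7, 192.2], [338.5, 251.5], [271.2, 277.7], [209.7, 207.4]]
```

```bash
python3 - <<'E'
import cv2
im=cv2.imread("pics/side0.png")
cv2.imwrite("pics/s0.png",cv2.resize(im[170:310,195:380],None,fx=4,fy=4,interpolation=cv2.INTER_CUBIC))
E
```

```text
(no output)
```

View pics/s0.png

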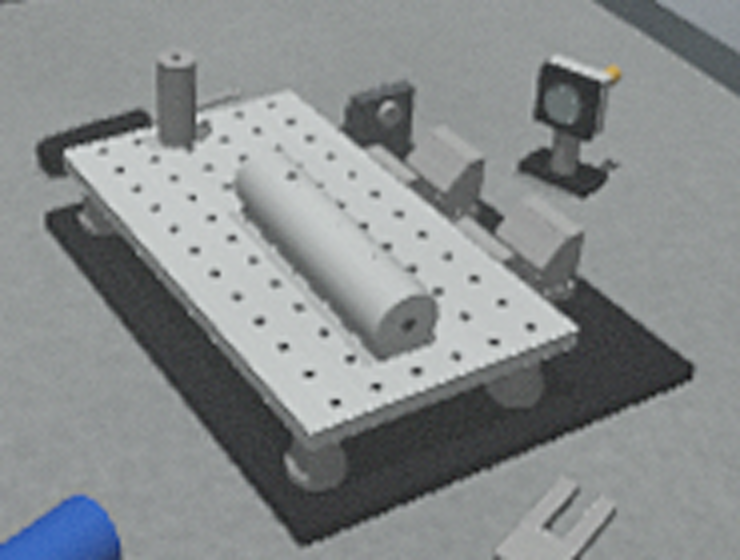

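```bash
cat >> h.py <<'E'
from scipy.spatial.transform import Rotation as Ro
TH=0.083; T=np.array([.6258,-.0731]); RF=np.array([[np.cos(TH),-np.sin(TH)],[np.sin(TH),np.cos(TH)]])
def F(x,y,z): return np.r_[RF@[x,y]+T,z]
def st():
    o=r.get_obs(); R=Ro.from_quat(o['tcp_rot']).as_matrix(); p=o['ee_pos']
    print("t",round(o['time_s'],2),"pos",p.round(4),"fix",((p[:2]-T)@RF*1e3).round(1),"tool z in fix deg",np.degrees(np.arctan2(R[1,2],R[0,2])-TH).round(2),"y",R[:,1].round(3),"x",R[:,0].round(3),"F",o['wrist_force'].round(1)); return p,R
def go(x,y,z):
    p,R=st(); print("shift tool units", (R.T@(F(x,y,z)-p)/.03).round(2))
E
python3 - <<'E'
from h import *
p,R=st()
Y=np.array([-np.sin(TH),np.cos(TH),0])
for s in(1,-1):
    X=np.array([0,0,-1.]);y=s*Y;G=np.c_[X,y,np.cross(X,y)]
    print("turn rotvec units",(Ro.from_matrix(R.T@G).as_rotvec()*180/np.pi/6).round(2), "shift after", (G.T@(F(-.18,-.036,.13)-p)/.03).round(2))
E
```

```text
t 0.1 pos [0.1836 0.518  0.2305] fix [-391.7  625.7] tool z in fix deg 155.72 y [-0.334 -0.942  0.002] x [-0.001 -0.002 -1.   ] F [ 0.3 -0.2  1. ]
turn rotvec units [ 2.595e+01 -2.000e-02 -0.000e+00] shift after [  3.35 -22.06   7.06]
turn rotvec units [-4.05  0.   -0.02] shift after [ 3.35 22.06 -7.06]
```

step_arm([
  [85,0,0,0,-1,0,0],
  [85,0,0,0,-1,0,0],
  [85,0,0,0,-1,0,0],
  [85,0,0,0,-1,0,0],
  [85,0,1,-0.3,0,0,0],
  [85,0,1,-0.3,0,0,0],
  [85,0,1,-0.3,0,0,0],
  [85,0,1,-0.3,0,0,0],
  [85,0,1,-0.3,0,0,0],
  [85,0,1,-0.3,0,0,0],
  [85,0,1,-0.3,0,0,0],
  [85,0,1,-0.3,0,0,0],
])

```text
time_s: 1.3
ee_pos: [0.2744, 0.2832, 0.231]
tcp_rot: [-0.706, -0.028, 0.707, -0.028]
wrist_force: [0.1, -0.6, 0.4]
opening: 0.998
```

step_arm([
  [85,0,1,-0.3,0,0,0],
  [85,0,1,-0.3,0,0,0],
  [85,0,1,-0.3,0,0,0],
  [85,0,1,-0.3,0,0,0],
  [85,0,1,-0.3,0,0,0],
  [85,0,1,-0.3,0,0,0],
  [85,0,1,-0.3,0,0,0],
  [85,0,1,-0.3,0,0,0],
  [85,0,1,-0.3,0,0,0],
  [85,0,1,-0.3,0,0,0],
  [85,0,1,-0.3,0,0,0],
  [85,0,1,-0.3,0,0,0],
])

```text
time_s: 2.5
ee_pos: [0.41, -0.0671, 0.231]
tcp_rot: [-0.706, -0.028, 0.707, -0.027]
wrist_force: [0.1, 1.1, -0.2]
opening: 0.997
```

```bash
python3 -c "
from h import *
go(-.18,-.036,.13)"
```

```text
t 2.5 pos [ 0.41   -0.0671  0.231 ] fix [-214.5   23.9] tool z in fix deg -180.29 y [ 0.078 -0.997 -0.   ] x [-0.001  0.    -1.   ] F [ 0.1  1.1 -0.2]
shift tool units [ 3.37  1.99 -1.16]
```

step_arm([
  [85,0,0.7,-0.4,0.05,0,0],
  [85,0,0.7,-0.4,0,0,0],
  [85,0,0.5,-0.3,0,0,0],
  [85,1,0,0,0,0,0],
  [85,1,0,0,0,0,0],
  [85,1,0,0,0,0,0],
  [85,1,0,0,0,0,0],
  [85,0.4,0,0,0,0,0],
  [85,0,0,0,0,0,0],
])

```text
time_s: 3.4
ee_pos: [0.4453, -0.1201, 0.0971]
tcp_rot: [-0.705, -0.026, 0.708, -0.025]
wrist_force: [-0.1, 0.1, -0.1]
opening: 0.996
```

```bash
python3 -c "
from h import *
go(-.18,-.036,.066)
im=r.snapshot('side')[:,:,::-1]
cv2.imwrite('pics/s1.png',cv2.resize(im[130:310,195:380],None,fx=3,fy=3,interpolation=cv2.INTER_CUBIC))"
```

```text
t 3.4 pos [ 0.4453 -0.1201  0.0971] fix [-183.7  -31.9] tool z in fix deg -180.6 y [ 0.072 -0.997 -0.001] x [-0.005  0.    -1.   ] F [-0.1  0.1 -0.1]
shift tool units [ 1.04  0.14 -0.13]
```

View pics/s1.png

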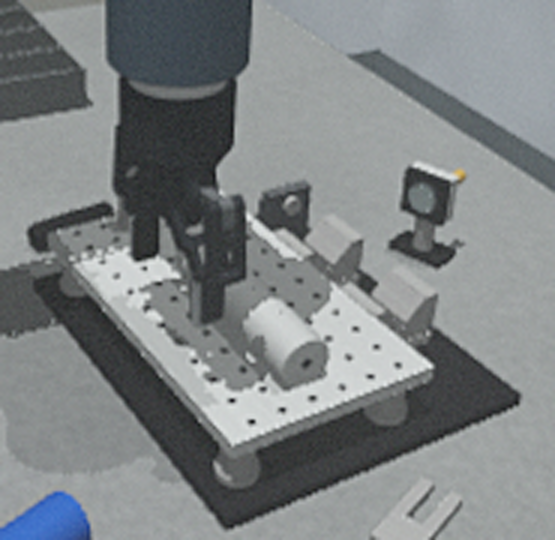

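The fingers stand behind the bar and clear of it, with the near fingertip at about (207,320) in the crop. I'll lower to 70 mm and check the real tip height by projection.

step_arm([
  [85,0.6,0.1,0,-0.1,0,0],
  [85,0.3,0,0,0,0,0],
  [85,0,0,0,0,0,0],
])

```text
time_s: 3.75
ee_pos: [0.4469, -0.1231, 0.0719]
tcp_rot: [-0.706, -0.029, 0.707, -0.029]
wrist_force: [-0.0, -0.2, 0.5]
opening: 0.995
```

```bash
python3 -c "
from h import *
for z in(.085,.09,.097,.105,.11,.115): print(z,(proj('side',[F(-.184,-.032-.05,z)])-[195,130])*3)
go(-.18,-.036,.066)"
```

```text
0.085 [[209.06101239 355.49305041]]
0.09 [[209.23966255 349.64162835]]
0.097 [[209.4917888  341.38360509]]
0.105 [[209.78285205 331.85025811]]
0.11 [[209.9663691  325.83942776]]
0.115 [[210.15113397 319.78772749]]
t 3.75 pos [ 0.4469 -0.1231  0.0719] fix [-182.4  -35. ] tool z in fix deg -180.01 y [ 0.083 -0.997 -0.   ] x [-0.002  0.    -1.   ] F [-0.  -0.2  0.5]
shift tool units [ 0.2   0.03 -0.08]
```

Open, the tips sit about 13 mm above the TCP. I'll go down to TCP z ≈ 58 mm, which puts the tips at about 71 mm, and begin the roll.

step_arm([
  [85,0.45,0,0,0,0,0],
  [85,0,0,0,0,0,0],
  [85,0,0,-0.2,0,0,0],
  [85,0,0,-0.2,0,0,0],
  [85,0,0,-0.15,0,0,0],
  [85,0,0,-0.15,0,0,0],
  [85,0,0,-0.15,0,0,0],
  [85,0,0,-0.15,0,0,0],
  [85,0,0,-0.15,0,0,0],
  [85,0,0,-0.15,0,0,0],
  [85,0,0,-0.15,0,0,0],
  [85,0,0,-0.15,0,0,0],
])

```text
time_s: 4.95
ee_pos: [0.4957, -0.1191, 0.0588]
tcp_rot: [0.706, 0.029, -0.706, 0.029]
wrist_force: [-0.5, 0.2, -0.0]
opening: 0.997
```

```bash
python3 -c "
from h import *
st()
a=r.snapshot('side')[:,:,::-1][150:310,195:380];b=r.snapshot('top')[:,:,::-1][120:245,205:365]
a=cv2.resize(a,(462,400),interpolation=cv2.INTER_CUBIC);b=cv2.resize(b,(338,264),interpolation=cv2.INTER_CUBIC)
b=cv2.copyMakeBorder(b,0,136,0,0,0)
cv2.imwrite('pics/a2.png',np.hstack([a,b]))"
```

```text
t 4.95 pos [ 0.4957 -0.1191  0.0588] fix [-133.5  -35. ] tool z in fix deg -179.98 y [ 0.083 -0.997 -0.   ] x [ 0.  0. -1.] F [-0.5  0.2 -0. ]
```

View pics/a2.png

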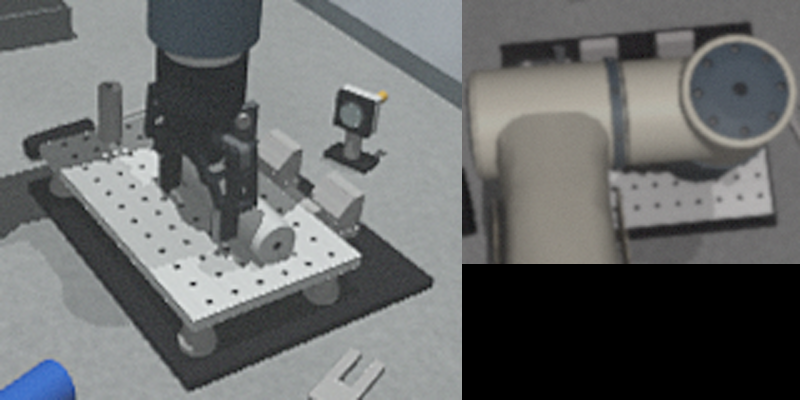

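The bar is moving ahead of the fingers. Its -y end centre is at about (277,243) in the crop. I'll check its position and keep pushing.

```bash
python3 -c "
from h import *
print((ray('side',[[195+277/2.497,150+243/2.5]],.08)[:,:2]-T)@RF)"
```

```text
[[-0.10251462 -0.11411809]]
```

step_arm([
  [85,0,0,-0.15,0,0,0],
  [85,0,0,-0.15,0,0,0],
  [85,0,0,-0.15,0,0,0],
  [85,0,0,-0.15,0,0,0],
  [85,0,0,-0.15,0,0,0],
  [85,0,0,-0.15,0,0,0],
  [85,0,0,-0.15,0,0,0],
  [85,0,0,-0.15,0,0,0],
  [85,0,0,-0.15,0,0,0],
  [85,0,0,-0.15,0,0,0],
  [85,0,0,-0.15,0,0,0],
  [85,0,0,-0.15,0,0,0],
])

```text
time_s: 6.25
ee_pos: [0.5495, -0.1146, 0.0588]
tcp_rot: [-0.706, -0.029, 0.707, -0.029]
wrist_force: [-0.5, -0.6, 0.7]
opening: 0.995
```

step_arm([
  [85,0,0,-0.12,0,0,0],
  [85,0,0,-0.12,0,0,0],
  [85,0,0,-0.12,0,0,0],
  [85,0,0,-0.12,0,0,0],
  [85,0,0,-0.12,0,0,0],
  [85,0,0,-0.1,0,0,0],
  [85,0,0,-0.1,0,0,0],
  [85,0,0,-0.1,0,0,0],
  [85,0,0,-0.1,0,0,0],
  [85,0,0,-0.1,0,0,0],
  [85,0,0,0,0,0,0],
])

```text
time_s: 7.35
ee_pos: [0.5824, -0.1119, 0.0588]
tcp_rot: [0.707, 0.029, -0.706, 0.03]
wrist_force: [0.2, -0.8, 0.7]
opening: 0.994
```

```bash
python3 -c "
from h import *
st()
a=r.snapshot('side')[:,:,::-1][150:290,225:385]
cv2.imwrite('pics/a3.png',cv2.resize(a,None,fx=4,fy=4,interpolation=cv2.INTER_CUBIC))"
```

```text
t 7.35 pos [ 0.5824 -0.1119  0.0588] fix [-46.5 -35. ] tool z in fix deg -179.98 y [ 0.083 -0.997  0.   ] x [ 0. -0. -1.] F [ 0.2 -0.8  0.7]
```

View pics/a3.png

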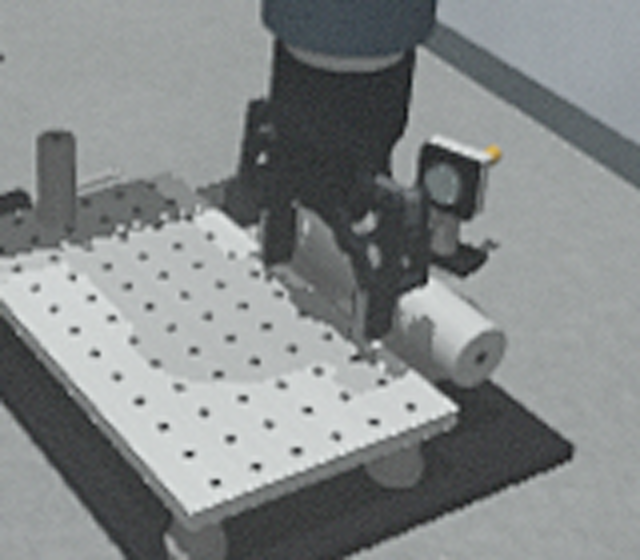

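The bar's end face is at about (481,357) in the crop, now past the platform edge. I'll compare that with the seated position.

```bash
python3 -c "
from h import *
for z in (.0683,.08): print(z,(ray('side',[[225+480.5/4,150+357/4]],z)[:,:2]-T)@RF)
print((proj('side',[F(0,-.115,.0683),F(-.015,-.115,.08)])-[225,150])*4)
go(-.065,-.035,.12)"
```

```text
0.0683 [[ 0.00123971 -0.12057773]]
0.08 [[-0.01099022 -0.13210737]]
[[472.05964623 352.41215145]
 [453.92392334 342.81868495]]
t 7.4 pos [ 0.5822 -0.1119  0.0587] fix [-46.7 -35. ] tool z in fix deg -179.98 y [ 0.083 -0.997 -0.   ] x [ 0.  0. -1.] F [ 0.8 -0.  -0.1]
shift tool units [-2.04 -0.    0.61]
```

The bar is seated in the V (x ≈ +1 mm), with its -y end at y ≈ -120 mm. Next I retreat, lift, close the fingers and go round to its -y end.

step_arm([
  [85,0,0,0.3,0,0,0],
  [85,0,0,0.3,0,0,0],
  [85,-1,0,0,0,0,0],
  [85,-1,0,0,0,0,0],
  [85,-0.7,0,0,0,0,0],
  [0,0,0.9,-0.4,0,0,0],
  [0,0,0.9,-0.4,0,0,0],
  [0,0,0.9,-0.4,0,0,0],
  [0,0,0.9,-0.5,0,0,0],
  [0,0,0.6,-0.45,0,0,0],
  [0,0,0,0,0,0,0],
])

```text
time_s: 8.5
ee_pos: [0.6387, -0.2356, 0.1387]
tcp_rot: [-0.706, -0.029, 0.707, -0.029]
wrist_force: [0.4, 0.0, -0.4]
opening: 0.003
```

```bash
python3 -c "
from h import *
go(0,-.16,.056)
a=r.snapshot('side')[:,:,::-1][150:290,225:385]
cv2.imwrite('pics/a4.png',cv2.resize(a,None,fx=4,fy=4,interpolation=cv2.INTER_CUBIC))"
```

```text
t 8.5 pos [ 0.6387 -0.2356  0.1387] fix [  -0.6 -163. ] tool z in fix deg -180.12 y [ 0.081 -0.997  0.   ] x [-0.001 -0.    -1.   ] F [ 0.4  0.  -0.4]
shift tool units [ 2.76 -0.1  -0.02]
```

View pics/a4.png

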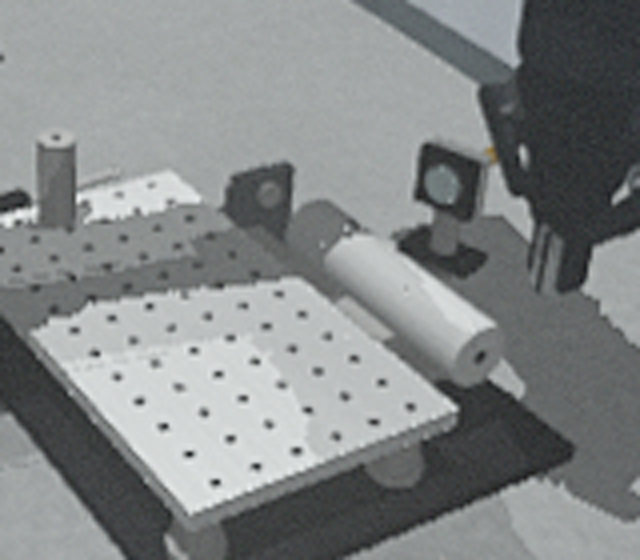

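The bar lies fully in the V, with its end at (478,358) in the crop, and the closed fingers stand beyond its -y end. I descend and push towards the stop.

step_arm([
  [0,0.9,0,0,0,0,0],
  [0,0.9,0,0,0,0,0],
  [0,0.9,0,0,0,0,0],
  [0,0,-0.2,0,0,0,0],
  [0,0,-0.2,0,0,0,0],
  [0,0,-0.2,0,0,0,0],
  [0,0,-0.15,0,0,0,0],
  [0,0,-0.15,0,0,0,0],
  [0,0,-0.15,0,0,0,0],
  [0,0,-0.15,0,0,0,0],
  [0,0,-0.15,0,0,0,0],
  [0,0,-0.15,0,0,0,0],
])

```text
time_s: 9.75
ee_pos: [0.6358, -0.1901, 0.0602]
tcp_rot: [0.707, 0.028, -0.706, 0.03]
wrist_force: [1.2, -5.1, 3.3]
opening: 0.001
```

step_arm([
  [0,0,-0.15,0,0,0,0],
  [0,0,-0.15,0,0,0,0],
  [0,0,-0.15,0,0,0,0],
  [0,0,-0.1,0,0,0,0],
])

```text
time_s: 10.15
ee_pos: [0.6344, -0.1735, 0.0602]
tcp_rot: [0.707, 0.029, -0.706, 0.03]
wrist_force: [-0.4, -6.5, 3.5]
opening: -0.004
```

```bash
python3 -c "
from h import *
go(0,-.0895,.057)
a=r.snapshot('side')[:,:,::-1][150:290,225:385]
cv2.imwrite('pics/a5.png',cv2.resize(a,None,fx=4,fy=4,interpolation=cv2.INTER_CUBIC))"
```

```text
t 10.15 pos [ 0.6344 -0.1735  0.0602] fix [   0.2 -100.8] tool z in fix deg -179.98 y [ 0.083 -0.997  0.003] x [ 0.002 -0.002 -1.   ] F [-0.4 -6.5  3.5]
shift tool units [ 0.1  -0.38  0.01]
```

View pics/a5.png

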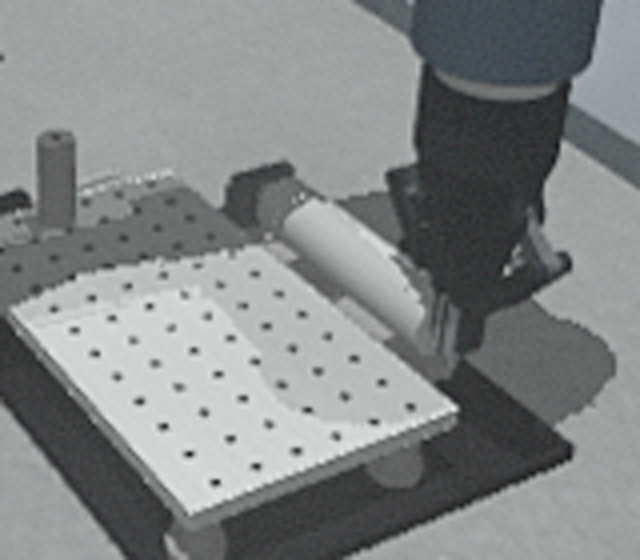

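The fingers push the bar steadily at about 6.5 N, with a gap of some 10-15 mm left to the stop. I continue in small steps and watch the force.

step_arm([
  [0,0,-0.1,0,0,0,0],
  [0,0,-0.1,0,0,0,0],
  [0,0,-0.07,0,0,0,0],
])

```text
time_s: 10.5
ee_pos: [0.6337, -0.1655, 0.06]
tcp_rot: [0.707, 0.029, -0.706, 0.03]
wrist_force: [0.4, -5.8, 4.7]
opening: -0.001
```

step_arm([
  [0,0,-0.05,0,0,0,0],
  [0,0,-0.05,0,0,0,0],
])

```text
time_s: 10.7
ee_pos: [0.6335, -0.1631, 0.0601]
tcp_rot: [0.707, 0.028, -0.706, 0.031]
wrist_force: [1.3, -12.8, 1.0]
opening: -0.003
```

step_arm([
  [0,0,-0.03,0,0,0,0],
  [0,0,0,0,0,0,0],
])

```text
time_s: 10.9
ee_pos: [0.6335, -0.1632, 0.0601]
tcp_rot: [0.707, 0.028, -0.706, 0.031]
wrist_force: [1.6, -10.7, 2.4]
opening: -0.001
```

step_arm([
  [0,0,-0.05,0,0,0,0],
  [0,0,-0.05,0,0,0,0],
  [0,0,0,0,0,0,0],
])

```text
time_s: 11.2
ee_pos: [0.6332, -0.1631, 0.0604]
tcp_rot: [0.707, 0.026, -0.706, 0.032]
wrist_force: [2.4, -20.4, 0.4]
opening: 0.0
```

```bash
python3 -c "
from h import *
st()
a=r.snapshot('side')[:,:,::-1][170:250,270:360]
cv2.imwrite('pics/a6.png',cv2.resize(a,None,fx=7,fy=7,interpolation=cv2.INTER_CUBIC))"
```

```text
t 11.2 pos [ 0.6332 -0.1631  0.0604] fix [ -0.1 -90.3] tool z in fix deg -180.02 y [ 0.083 -0.997  0.009] x [ 0.002 -0.008 -1.   ] F [  2.4 -20.4   0.4]
```

View pics/a6.png

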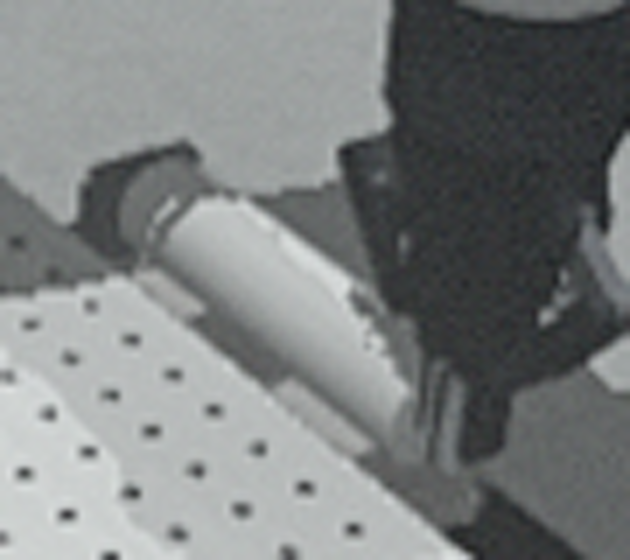

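The push rises to 20 N with no further travel, and the bar's far end sits at the stop. I ease off, retreat and lift clear.

step_arm([
  [0,0,0.05,0,0,0,0],
  [0,0,0.05,0,0,0,0],
  [0,0,0.1,0,0,0,0],
  [0,0,0.3,0,0,0,0],
  [0,0,0.8,0,0,0,0],
  [0,0,0.8,0,0,0,0],
  [0,-1,0,0,0,0,0],
  [0,-1,0,0,0,0,0],
  [0,-1,0.5,0,0,0,0],
  [0,-1,1,0,0,0,0],
  [0,0,1,0,0,0,0],
  [0,0,0,0,0,0,0],
])

```text
time_s: 12.45
ee_pos: [0.6437, -0.2978, 0.1786]
tcp_rot: [0.707, 0.028, -0.706, 0.028]
wrist_force: [-0.2, 0.1, -0.8]
opening: 0.002
```

```bash
python3 -c "
from h import *
st()
a=r.snapshot('side')[:,:,::-1][165:255,260:360]
b=r.snapshot('top')[:,:,::-1]
cv2.imwrite('pics/a7.png',np.hstack([cv2.resize(a,(440,396),interpolation=cv2.INTER_CUBIC),cv2.resize(b[110:240,215:330],(350,396),interpolation=cv2.INTER_CUBIC)]))
print('side end expected',(proj('side',[F(0,-.075,.0683)])-[260,165])*4.4, 'top +y/-y end tops exp',((proj('top',[F(0,.085,.0883),F(0,-.075,.0883)])-[215,110])*3.045+[440,0]))"
```

```text
t 12.45 pos [ 0.6437 -0.2978  0.1786] fix [  -0.8 -225.4] tool z in fix deg -180.16 y [ 0.08  -0.997 -0.   ] x [ 0.001  0.    -1.   ] F [-0.2  0.1 -0.8]
side end expected [[314.28583226 282.10278698]] top +y/-y end tops exp [[565.12113215 117.45178553]
 [755.56366686 100.19389255]]
```

View pics/a7.png

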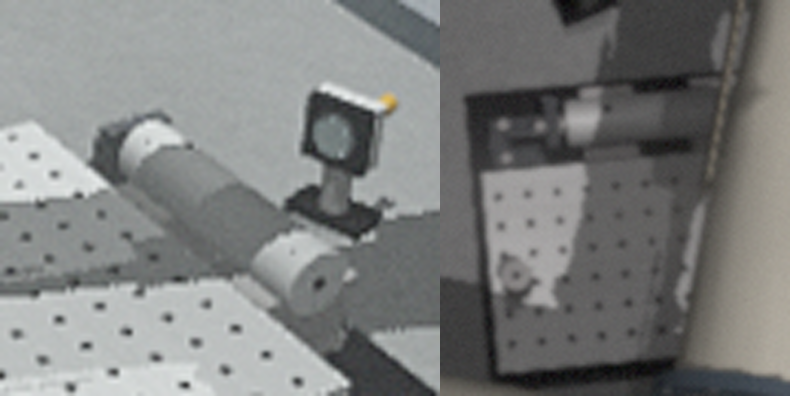

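The bar's end is at (318,284) in the crop against (314,282) expected when home. That is under 1 image pixel, within calibration. In the top view its +y end is at about x 565, as predicted. Nothing else has moved, so I hand in.

```bash
python3 -c "
from station import r
print(r.sign_off())"
```

```text
the job is handed in; nothing more can be done
None
```

The pillar is in the V-blocks, home against the stop, and I handed the job in at about 12.5 s of the 42 s allowed.

- **Roll:** I pushed the pillar across the platform from the side with both open fingertips, at axis height and about 45 mm/s, slowing to about 30 mm/s near the edge, until it dropped into the V. It was never gripped or lifted. The wrist force read under about 1 N at each stop, which suggests it rolled. I did not measure the roll angle itself.
- **Push home:** I pushed its -y end with the outside of the closed fingers. The force rose from about 6 N while sliding to about 20 N with no further travel. The finger position put the pillar's end at y ≈ -76 mm, against -75 mm expected, taking the closed half-width as 14.5 mm from the sizes given.
- **Last checks:** With the arm clear, the pillar's ends in both views were within about 1 pixel of the home position. That is about 2 mm, so the images alone cannot rule out a smaller gap at the stop. The post and mirror mount looked unmoved. The fork, the hex driver and the blue and purple bars were not touched, but I did not check them again at the end. No check failed.

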